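# Find and release the latched mode key of a bench mixer

### The job

One of the four identical mode keys on the bench mixer has been left latched down. With the fingertips, tap the four keys lightly one after another, starting at the round dial and working away from it, without pushing any of them in; then press the one that is latched firmly down so that it lets go, and lift away so that all four keys are up. Do not push in the other keys, and leave the jar, the bottle, the storage box and the beaker alone.

Things in the scene. Friction and masses are not known exactly. Their poses are not given: they have to be found in the camera images.
- mixer: low white bench mixer, fixed, 210 mm (its x) by 290 mm (its y), deck 50 mm above the table; origin under its centre on the table, x pointing away from the robot at yaw 0. Key row along the robot's side of the deck, in line with a round grey dial at the +y end; on the far half a black rubber platform (100 x 260 mm, top 12 mm above the deck)
- dial (a point): centre of the top of the fixed round grey dial (34 mm across, top 16 mm above the deck), at x = -55, y = +108 mm in the mixer's frame, 58 mm from the first key place; it does not turn
- key_a_top (a point):  centre of the top face of one of the four identical white keys (38 mm along the mixer's x, 30 mm along its y) of the row; it moves with the key. The keys stand 50 mm apart centre to centre, in places at x = -55 mm and y = +50, 0, -50, -100 mm in the mixer's frame; which key is in which place varies. Top face 16 mm above the deck (66 mm above the table) when the key is free and up, about 12 mm when it is latched down; 6 mm high black frame around each key (50 x 44 mm)
- key_b_top (a point):  centre of the top face of one of the four identical white keys (38 mm along the mixer's x, 30 mm along its y) of the row; it moves with the key. The keys stand 50 mm apart centre to centre, in places at x = -55 mm and y = +50, 0, -50, -100 mm in the mixer's frame; which key is in which place varies. Top face 16 mm above the deck (66 mm above the table) when the key is free and up, about 12 mm when it is latched down; 6 mm high black frame around each key (50 x 44 mm)
- key_c_top (a point):  centre of the top face of one of the four identical white keys (38 mm along the mixer's x, 30 mm along its y) of the row; it moves with the key. The keys stand 50 mm apart centre to centre, in places at x = -55 mm and y = +50, 0, -50, -100 mm in the mixer's frame; which key is in which place varies. Top face 16 mm above the deck (66 mm above the table) when the key is free and up, about 12 mm when it is latched down; 6 mm high black frame around each key (50 x 44 mm)
- key_d_top (a point):  centre of the top face of one of the four identical white keys (38 mm along the mixer's x, 30 mm along its y) of the row; it moves with the key. The keys stand 50 mm apart centre to centre, in places at x = -55 mm and y = +50, 0, -50, -100 mm in the mixer's frame; which key is in which place varies. Top face 16 mm above the deck (66 mm above the table) when the key is free and up, about 12 mm when it is latched down; 6 mm high black frame around each key (50 x 44 mm)
- key_a (a joint): travel of the key straight down in m: 0 = fully up, 0.009 = hard bottom stop. Return spring 1.5 N plus 1.2 N per mm of travel (12 N at the bottom). Free: gives at once under a tap and springs back, never latches. Latched: rests at about 0.004 and does not give below about 6 N; pushed past 0.007 (about 10 N) its catch lets go and it rises to 0 when the finger lifts
- key_b (a joint): travel of the key straight down in m: 0 = fully up, 0.009 = hard bottom stop. Return spring 1.5 N plus 1.2 N per mm of travel (12 N at the bottom). Free: gives at once under a tap and springs back, never latches. Latched: rests at about 0.004 and does not give below about 6 N; pushed past 0.007 (about 10 N) its catch lets go and it rises to 0 when the finger lifts
- key_c (a joint): travel of the key straight down in m: 0 = fully up, 0.009 = hard bottom stop. Return spring 1.5 N plus 1.2 N per mm of travel (12 N at the bottom). Free: gives at once under a tap and springs back, never latches. Latched: rests at about 0.004 and does not give below about 6 N; pushed past 0.007 (about 10 N) its catch lets go and it rises to 0 when the finger lifts
- key_d (a joint): travel of the key straight down in m: 0 = fully up, 0.009 = hard bottom stop. Return spring 1.5 N plus 1.2 N per mm of travel (12 N at the bottom). Free: gives at once under a tap and springs back, never latches. Latched: rests at about 0.004 and does not give below about 6 N; pushed past 0.007 (about 10 N) its catch lets go and it rises to 0 when the finger lifts
- jar: small amber capped jar, 34 mm across, 42 mm high, standing loose on the mixer's rubber platform; origin at its underside
- bottle: capped clear bottle with a blue cap, 64 mm across, 130 mm high, loose on the bench beside the dial end of the mixer; origin at its underside
- freezer_box: closed lilac storage box, 104 x 104 x 55 mm, loose on the bench beside the other end of the mixer; origin at its underside
- beaker: empty glass beaker, 68 mm across, 85 mm high, loose on the bench beside the dial end of the mixer, nearer the robot than the bottle; origin at its underside
There are look-alikes about, which are no part of the job. Leave any green or pink look-alike of the jar alone.

How it is judged:
On the way, in this order (a step that is already met when the one before it is completed fails the run):
1. the first key from the dial is touched by the fingers (over 0.3 N) (((contact force between the fingers and key_a above 0.3 N and y of key_a_top in the frame of mixer between 0.03 and 0.07 m) or (contact force between the fingers and key_b above 0.3 N and y of key_b_top in the frame of mixer between 0.03 and 0.07 m) or (contact force between the fingers and key_c above 0.3 N and y of key_c_top in the frame of mixer between 0.03 and 0.07 m) or (contact force between the fingers and key_d above 0.3 N and y of key_d_top in the frame of mixer between 0.03 and 0.07 m))), for 0.03 s.
2. the second key from the dial is touched by the fingers (over 0.3 N) (((contact force between the fingers and key_a above 0.3 N and y of key_a_top in the frame of mixer between -0.02 and 0.02 m) or (contact force between the fingers and key_b above 0.3 N and y of key_b_top in the frame of mixer between -0.02 and 0.02 m) or (contact force between the fingers and key_c above 0.3 N and y of key_c_top in the frame of mixer between -0.02 and 0.02 m) or (contact force between the fingers and key_d above 0.3 N and y of key_d_top in the frame of mixer between -0.02 and 0.02 m))), for 0.03 s.
3. the third key from the dial is touched by the fingers (over 0.3 N) (((contact force between the fingers and key_a above 0.3 N and y of key_a_top in the frame of mixer between -0.07 and -0.03 m) or (contact force between the fingers and key_b above 0.3 N and y of key_b_top in the frame of mixer between -0.07 and -0.03 m) or (contact force between the fingers and key_c above 0.3 N and y of key_c_top in the frame of mixer between -0.07 and -0.03 m) or (contact force between the fingers and key_d above 0.3 N and y of key_d_top in the frame of mixer between -0.07 and -0.03 m))), for 0.03 s.
4. the fourth key from the dial is touched by the fingers (over 0.3 N) (((contact force between the fingers and key_a above 0.3 N and y of key_a_top in the frame of mixer between -0.12 and -0.08 m) or (contact force between the fingers and key_b above 0.3 N and y of key_b_top in the frame of mixer between -0.12 and -0.08 m) or (contact force between the fingers and key_c above 0.3 N and y of key_c_top in the frame of mixer between -0.12 and -0.08 m) or (contact force between the fingers and key_d above 0.3 N and y of key_d_top in the frame of mixer between -0.12 and -0.08 m))), for 0.03 s.
5. the latched key has come up (risen over 2.5 mm from where it started, to within 1.5 mm of fully up); it must not have come up before all four were tapped (((distance of key_a_top from where it was at the start of the episode above 0.0025 m and value of joint key_a below 0.0015 m) or (distance of key_b_top from where it was at the start of the episode above 0.0025 m and value of joint key_b below 0.0015 m) or (distance of key_c_top from where it was at the start of the episode above 0.0025 m and value of joint key_c below 0.0015 m) or (distance of key_d_top from where it was at the start of the episode above 0.0025 m and value of joint key_d below 0.0015 m))), for 0.2 s.
At the end, for the whole second after the job is handed in: all four keys are within 1.5 mm of fully up, and the jar, bottle, storage box and beaker stand at rest within 15 mm of where they started (value of joint each of key_a, key_b, key_c, key_d below 0.0015 m and distance of each of jar, bottle, freezer_box, beaker from where it was at the start of the episode below 0.015 m and linear speed of each of jar, bottle, freezer_box, beaker below 0.02 m/s); the robot touches nothing.
It fails at once if a free key is pushed in (any key goes more than 6 mm from its starting height; the latched key cannot) (distance of any of key_a_top, key_b_top, key_c_top, key_d_top from where it was at the start of the episode above 0.006 m).
It fails at once if a bystander is shoved, lifted or carried (moved over 15 mm) (distance of any of jar, bottle, freezer_box, beaker from where it was at the start of the episode above 0.015 m).
It also fails if it takes over 48 s, if anything falls off the work surface, if the arm or the gripper's body presses on something with over 40 N, if the wrist force passes 120 N, or if a joint passes its speed limit or range.

### The arm

A 6-joint arm with a two-finger parallel gripper is mounted at the origin on the work surface. World frame = base frame: x ahead of the robot, y to its left, z up, the work surface at z = 0. Lengths are in m, angles in rad, forces in N, time in s.
With the tool pointing down it reaches from about 0.3 to 0.85 m from the base axis. Payload 5.4 kg.
Tool frame: the origin (TCP) lies at the very end of the fingers, on their centre line; the grasp point (between the pads) lies 19 mm behind it (arm.grasp_offset is the distance from the TCP to the grasp point, in m); y points along the fingers, x is the direction in which the jaws open and shut, and the axes are right-handed (so a half turn about y gives the same grasp; the last joint's range is limited). The gripper opens to 85 mm and grips with 20 to 120 N. Pads are 22 mm wide; open, the fingers measure 114 mm over their backs; the gripper's body (76 mm by 85 mm) begins 54 mm behind the grasp point. The pads swing forward as they close: fully open they stand 13 mm farther back than shut.
Start: joints at [-1.528, 0.158, 1.597, -0, 1.386, -0.21], TCP at [0.144, -0.557, 0.198] pointing down, gripper open.
Joint ranges: [-2.91, 2.91], [-0.94, 2.29], [0.18, 2.7], [-1.29, 4.43], [0.17, 2.64], [-3, 3]. Speed limits (rad/s): [2.57, 2.57, 3.14, 3.14, 3.14, 3.14].

### API

Orientations are given as a unit quaternion [x, y, z, w].
In Python, from workcell import arm gives the robot as it stands.
- The arm moves only by the tool send_rows, never from a script. Its argument "motion" is a list that holds one entry, the list of rows, each a list of 7 numbers: the shift along the world's x, y, z scaled (see below), then the turn, a rotation vector about the world's x, y, z scaled (see below), then the gripper command: -1 is fully open, 1 is shut, values between are in proportion. A call has 1 to 8 rows; each row shifts and turns the commanded pose from where the row before left it; what a row does not reach is not made up. The controller multiplies each number of a shift by 0.03 m and each number of a turn by 4 degrees. A row lasts 1/10 s, in which the tool goes at most 50 mm and 8.59 degrees, less where a joint would pass 70% of its speed; a pose out of reach is approached as far as the arm can. A call with a number of a shift or a turn outside -1 to 1 is refused whole. A call with a gripper value outside its range is refused whole. The fingers move at their own pace and stop on an object; "force" is the grip in N (left out, the last holds). Time passes only in rows, so rows that do not move let the fingers close. It gives the time, the measured TCP pose, the force and the opening at its end, in the units of the state.
- arm.get_obs(): the state, without advancing time (a new reading comes with each control period).
- arm.capture(name): name is "scene" or "top" or "wrist"; returns the picture (420x560x3 uint8, blue, green, red); there is no depth.
- arm.camera_info(name): a dict with "fx", "fy", "cx", "cy" (pixels), "eye" and "rotation" of the camera in the world; the wrist camera has in their place "T_tool_cam" (4x4, takes a point from camera to tool coordinates, whose origin is the TCP and whose axes are the tool frame's). Camera axes: x right, y down, z forward; pixel columns grow to the right and rows downward; lengths in m; the calibration is good to about 2 mm. A picture is of the moment at which its call begins: read the wrist's pose just before it. camera_info takes no time and is no camera call.
- arm.sign_off(): hands the job in, once; it reports no verdict.
The state is a dict: "time": time; "joint_positions": joint angles; "qd": joint speeds; "joint_efforts": joint torques, N m; "ee_pos": TCP position; "ee_rot": TCP orientation; "wrist_force": force on the tool from outside, world axes, zero at the start; "ft_torque": the same for the moment, N m; "width": opening from 0.0 (shut) to 1.0 (fully open).
Only numpy, scipy, OpenCV 4.12 (cv2) and the standard library are available. Lean on these libraries where they do the work, as an engineer would, in place of code of your own. Each camera call takes 0.05 s, during which the arm holds its last target.

## Working session

There is one attempt and no reset: what is moved stays moved. The work goes in short steps, Python scripts to look and compute and a tool call to move; the robot and the scene stay as the last step left them, time stands still between calls to the robot, and variables do not carry over. Pictures are saved under pics/ and viewed, and the job is handed in when it is done.

Besides the shell and the picture viewer there is one more tool, called after "Request:" as a command line: name --argument value ..., lists and objects as JSON in quotes. send_rows: Moves the arm, as the interface text tells. Its arguments: {"type":"object","properties":{"motion":{"type":"array"},"force":{"type":"number"}},"required":["motion"]}

```bash
mkdir -p pics; ls
python3 - <<'E'
from workcell import arm
import cv2
print(arm.get_obs())
for n in ("scene","top"):
    cv2.imwrite(f"pics/{n}0.png",arm.capture(n)); print(n,arm.camera_info(n))
print(arm.camera_info("wrist"))
E
```

```text
pics
{'time': 0.0, 'joint_positions': array([-1.52809603e+00,  1.59048099e-01,  1.59827111e+00,  2.50621242e-06,
        1.38617226e+00, -2.10089629e-01]), 'qd': array([-2.10571893e-03,  6.92084142e-04,  3.76470026e-04, -6.04849545e-05,
        9.86877003e-04,  3.64781213e-04]), 'joint_efforts': array([ 1.68499817e-03, -3.95999050e+01, -3.31430376e+01, -8.50103356e-05,
        8.38369655e-03, -6.03190585e-06]), 'ee_pos': array([ 0.14376798, -0.55604559,  0.19719801]), 'ee_rot': array([-0.5585271 ,  0.43341467, -0.43254929,  0.55955367]), 'wrist_force': array([ 0.40696068, -0.14152153,  0.16484298]), 'ft_torque': array([-0.03400662, -0.03539267,  0.00015638]), 'width': 0.9987371307800439}
scene {'fx': 510.1219862660491, 'fy': 510.1219862660491, 'cx': 281.57441367621215, 'cy': 210.62763606863717, 'eye': array([1.3820184 , 0.31680402, 0.70516982]), 'rotation': array([ 0.52276568,  0.72341376, -0.37284528, -0.25372222])}
top {'fx': 523.6610750280519, 'fy': 523.6610750280519, 'cx': 279.7797123819761, 'cy': 208.6357410932288, 'eye': array([0.50574977, 0.04037028, 1.07779807]), 'rotation': array([ 0.7131006 , -0.69993646,  0.03256705, -0.02271275])}
{'fx': 371.0882646494395, 'fy': 371.0882646494395, 'cx': 282.96799256119596, 'cy': 212.03227035976943, 'T_tool_cam': array([[ 9.99999829e-01,  3.26926008e-04, -4.83995558e-04,
        -9.87612652e-04],
       [ 5.56802786e-04, -2.83396362e-01,  9.59002707e-01,
        -1.75522548e-01],
       [ 1.76360346e-04, -9.59002813e-01, -2.83396496e-01,
         7.12089078e-02],
       [ 0.00000000e+00,  0.00000000e+00,  0.00000000e+00,
         1.00000000e+00]])}
```

View pics/top0.png

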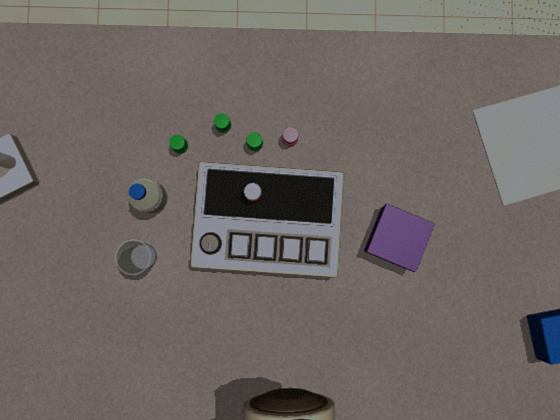

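View pics/scene0.png

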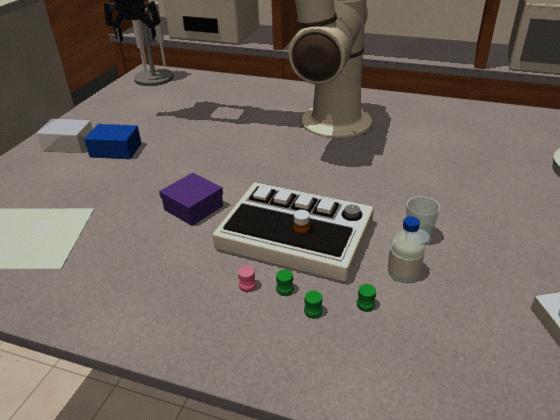

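Top view: dial at (210,243), and the four keys running away from it at (240,245), (265,247), (290,249) and (316,251). The jar (white cap) is at (252,191), with three green look-alikes and one pink one beyond the mixer. The bottle (145,195) and beaker (135,257) are at the dial end, and the box is at (400,238).

```bash
cat > h.py <<'E'
import numpy as np,cv2
from scipy.spatial.transform import Rotation as R
from workcell import arm
def cam(n):
    c=arm.camera_info(n)
    K=np.array([[c['fx'],0,c['cx']],[0,c['fy'],c['cy']],[0,0,1]])
    if n=='wrist':
        o=arm.get_obs(); T=np.eye(4);T[:3,:3]=R.from_quat(o['ee_rot']).as_matrix();T[:3,3]=o['ee_pos']
        M=T@c['T_tool_cam']; return K,M[:3,3],M[:3,:3]
    r=c['rotation']; r=np.array(r)
    return K,np.array(c['eye']),(R.from_quat(r).as_matrix() if r.size==4 else r)
def unproj(C,uv,z):
    K,e,Rm=C
    d=Rm@np.linalg.inv(K)@np.array([*uv,1.]); return e+d*(z-e[2])/d[2]
def proj(C,P):
    K,e,Rm=C; q=(np.atleast_2d(P)-e)@Rm@K.T; return q[:,:2]/q[:,2:]
E
python3 - <<'E'
from h import *
im=cv2.imread('pics/top0.png')
c=im[150:290,180:350]; cv2.imwrite('pics/topc.png',cv2.convertScaleAbs(cv2.resize(c,None,fx=4.5,fy=4.2,interpolation=cv2.INTER_CUBIC),alpha=1.3))
C=cam('top')
for uv in [(210,243)]+[(240,245),(265,247),(290,249),(316,251)]: print(unproj(C,uv,.066))
for uv,z in [((252,191),.104),((140,192),.13),((135,257),.05),((400,238),.055)]: print(unproj(C,uv,z))
o=arm.get_obs(); print(R.from_quat(o['ee_rot']).as_matrix())
E
```

```text
[0.51625643 0.16006696 0.066     ]
[0.51346634 0.10230358 0.066     ]
[0.51049863 0.0541068  0.066     ]
[0.50752854 0.00587141 0.066     ]
[ 0.50459085 -0.04433248  0.066     ]
[0.61424113 0.07999044 0.104     ]
[0.60552337 0.28177919 0.13      ]
[0.48657241 0.30691474 0.05      ]
[ 0.53290564 -0.2095081   0.055     ]
[[ 2.50093800e-01 -6.34965530e-05  9.68221610e-01]
 [-9.68220102e-01  1.75019055e-03  2.50093526e-01]
 [-1.71045239e-03 -9.99998466e-01  3.76233168e-04]]
```

View pics/topc.png

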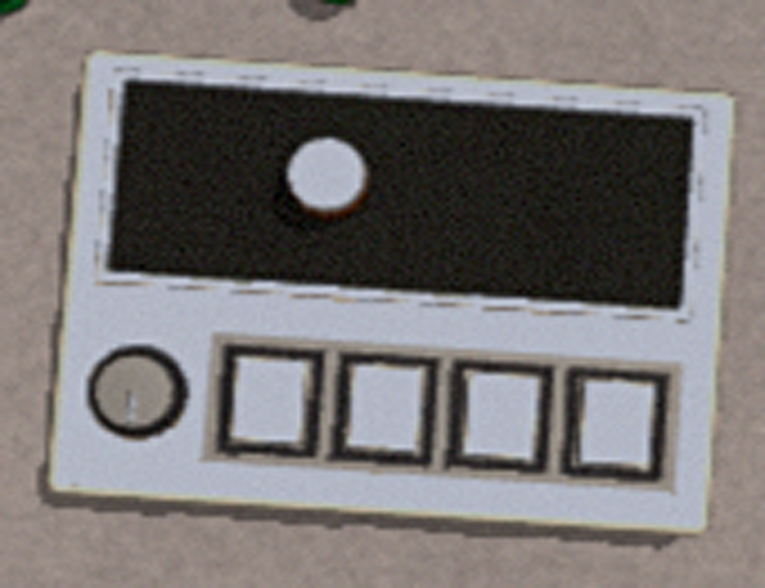

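Request:
send_rows --motion '[[[0.56,1,0,0,0,-0.9,1],[0.56,1,0,0,0,-0.9,1],[0.56,1,0,0,0,-0.9,1],[0.56,1,0,0,0,-0.9,1],[0.56,1,0,0,0,-0.9,1],[0.56,1,0,0,0,0,1],[0.56,1,0,0,0,0,1],[0.56,1,0,0,0,0,1]]]' --force 40

```text
time: 0.9
ee_pos: [0.2785, -0.3152, 0.1978]
ee_rot: [-0.484, 0.515, -0.515, 0.484]
wrist_force: [0.5, 0.0, -0.8]
width: -0.007
```

Request:
send_rows --motion '[[[0.56,1,0,0,0,0,1],[0.56,1,0,0,0,0,1],[0.56,1,0,0,0,0,1],[0.56,1,0,0,0,0,1],[0.56,1,0,0,0,0,1],[0.56,1,0,0,0,0,1],[0.56,1,0,0,0,0,1],[0.56,1,0,0,0,0,1]]]'

```text
time: 1.7
ee_pos: [0.4128, -0.0752, 0.1979]
ee_rot: [-0.485, 0.515, -0.515, 0.484]
wrist_force: [-0.1, -0.5, 0.8]
width: -0.003
```

Request:
send_rows --motion '[[[0.56,1,0,0,0,0,1],[0.56,1,0,0,0,0,1],[0.56,1,0,0,0,0,1],[0.56,1,0,0,0,0,1],[0.56,1,0,0,0,0,1],[0.56,1,0,0,0,0,1],[0,0,0,0,0,0,1],[0,0,0,0,0,0,1]]]'

```text
time: 2.5
ee_pos: [0.5129, 0.1036, 0.1976]
ee_rot: [-0.485, 0.515, -0.514, 0.484]
wrist_force: [-0.7, -0.4, -0.3]
width: -0.001
```

Run:
```python
from h import *
o=arm.get_obs(); print(o['ee_pos'],o['wrist_force'],o['joint_positions'],R.from_quat(o['ee_rot']).as_matrix())
im=arm.capture('wrist'); 
C=cam('wrist')
k=np.array([[.5163,.1601,.066],[.5135,.1023,.066],[.5105,.0541,.066],[.5075,.0059,.066],[.5046,-.0443,.066]])
p=proj(C,k);print(p)
for q in p:
    cv2.drawMarker(im,tuple(int(v) for v in q),(0,0,255),0,10)
cv2.imwrite('pics/w1.png',im)
```

```text
[0.51294819 0.10355623 0.19756473] [-0.67076467 -0.41511419 -0.28747932] [-3.16573844e-02  2.58103243e-02  1.74024387e+00 -4.81008303e-04
  1.37702236e+00  1.59913187e+00] [[-5.98637519e-02 -1.49807190e-03  9.98205433e-01]
 [-9.98206425e-01 -4.24801703e-04 -5.98644489e-02]
 [ 5.13720617e-04 -9.99998788e-01 -1.46995477e-03]]
[[216.33594015 189.38013201]
 [284.57635513 188.5421502 ]
 [341.5600119  188.6079419 ]
 [398.53406879 188.67372252]
 [457.88134365 188.48404672]]
```

View pics/w1.png

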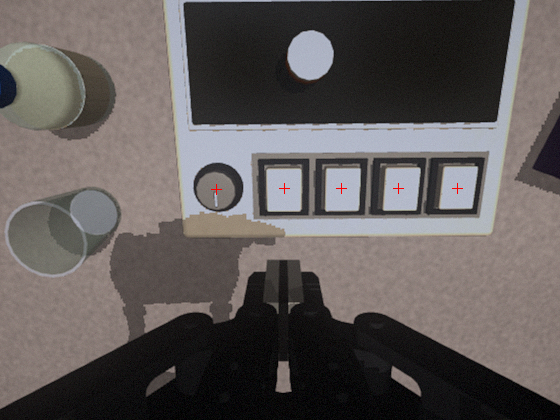

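The projected marks sit on the key centres at (284,188), (341,189), (399,189) and (458,188). The tool is over key 1, so I'm descending.

Request:
send_rows --motion '[[[0,-0.05,-1,0,0,0,1],[0,0,-1,0,0,0,1],[0,0,-1,0,0,0,1],[0,0,-0.9,0,0,0,1],[0,0,0,0,0,0,1],[0,0,0,0,0,0,1],[0,0,0,0,0,0,1]]]'

```text
time: 3.25
ee_pos: [0.5148, 0.1013, 0.0833]
ee_rot: [0.483, -0.514, 0.516, -0.485]
wrist_force: [0.2, -0.4, -0.2]
width: -0.002
```

Request:
send_rows --motion '[[[0,0,-0.3,0,0,0,1],[0,0,0,0,0,0,1],[0,0,0,0,0,0,1]]]'

```text
time: 3.55
ee_pos: [0.5134, 0.1018, 0.0723]
ee_rot: [-0.484, 0.515, -0.515, 0.484]
wrist_force: [-1.0, 0.7, -0.3]
width: -0.0
```

Request:
send_rows --motion '[[[0,0,-0.15,0,0,0,1],[0,0,0,0,0,0,1]]]'

```text
time: 3.75
ee_pos: [0.513, 0.1019, 0.0671]
ee_rot: [-0.485, 0.515, -0.515, 0.484]
wrist_force: [-0.0, 0.1, -0.5]
width: 0.001
```

Request:
send_rows --motion '[[[0,0,-0.04,0,0,0,1],[0,0,0,0,0,0,1]]]'

```text
time: 3.95
ee_pos: [0.5133, 0.1018, 0.0663]
ee_rot: [-0.484, 0.515, -0.515, 0.484]
wrist_force: [0.9, -0.3, -0.4]
width: 0.002
```

Request:
send_rows --motion '[[[0,0,-0.04,0,0,0,1],[0,0,0,0,0,0,1]]]'

```text
time: 4.15
ee_pos: [0.5133, 0.1018, 0.0652]
ee_rot: [-0.484, 0.515, -0.515, 0.484]
wrist_force: [0.6, 0.3, -0.5]
width: -0.001
```

Request:
send_rows --motion '[[[0,0,-0.04,0,0,0,1],[0,0,0,0,0,0,1]]]'

```text
time: 4.35
ee_pos: [0.5133, 0.1018, 0.0639]
ee_rot: [-0.484, 0.515, -0.515, 0.484]
wrist_force: [0.0, 0.6, -0.4]
width: 0.002
```

Request:
send_rows --motion '[[[0,0,-0.03,0,0,0,1],[0,0,0,0,0,0,1]]]'

```text
time: 4.55
ee_pos: [0.5133, 0.1018, 0.0631]
ee_rot: [-0.484, 0.515, -0.515, 0.484]
wrist_force: [0.5, 0.1, -0.0]
width: -0.002
```

Request:
send_rows --motion '[[[0,0,-0.03,0,0,0,1],[0,0,0,0,0,0,1]]]'

```text
time: 4.75
ee_pos: [0.5133, 0.1018, 0.0622]
ee_rot: [-0.484, 0.515, -0.515, 0.484]
wrist_force: [0.4, 0.6, -0.2]
width: 0.0
```

Request:
send_rows --motion '[[[0,0,-0.02,0,0,0,1],[0,0,0,0,0,0,1]]]'

```text
time: 4.95
ee_pos: [0.5133, 0.1018, 0.0616]
ee_rot: [-0.484, 0.515, -0.515, 0.484]
wrist_force: [1.4, 1.2, 0.6]
width: 0.002
```

Request:
send_rows --motion '[[[0,0,0,0,0,0,1],[0,0,0,0,0,0,1]]]'

```text
time: 5.15
ee_pos: [0.5134, 0.1018, 0.0617]
ee_rot: [-0.484, 0.515, -0.515, 0.484]
wrist_force: [0.7, 0.3, 0.1]
width: 0.003
```

Request:
send_rows --motion '[[[0,0,-0.02,0,0,0,1],[0,0,0,0,0,0,1]]]'

```text
time: 5.35
ee_pos: [0.5133, 0.1018, 0.061]
ee_rot: [-0.484, 0.515, -0.515, 0.484]
wrist_force: [-0.2, -0.8, 0.4]
width: 0.001
```

Run:
```python
from h import *
F=[]
im=arm.capture('wrist'); s=arm.capture('scene')
cv2.imwrite('pics/w2.png',im)
cv2.imwrite('pics/s2.png',cv2.resize(s[160:270,210:400],None,fx=4,fy=4,interpolation=cv2.INTER_CUBIC))
o=arm.get_obs(); print(o['wrist_force'],o['ee_pos'])
```

```text
[-0.58263052  1.17882067  1.15287193] [0.51338556 0.10178628 0.06109453]
```

View pics/w2.png

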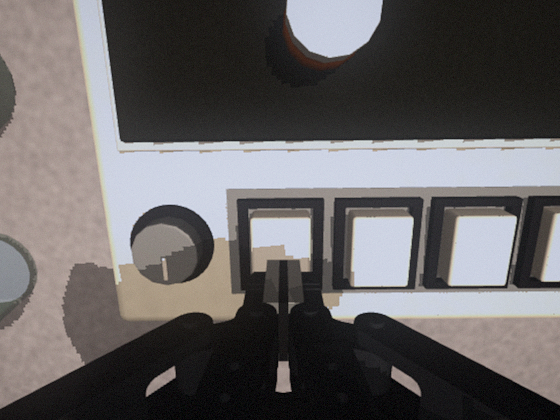

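View pics/s2.png

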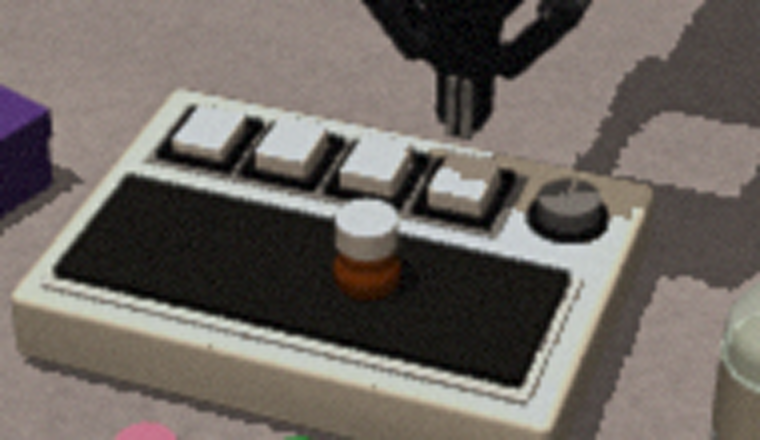

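Run:
```python
from h import *
o=arm.get_obs()
for n in('scene','wrist','top'): print(n,proj(cam(n),[o['ee_pos'],[.5133,.1023,.062],[.5133,.1023,.066],[.51,.0541,.066]]))
S=cam('scene'); print((proj(S,[o['ee_pos'],[.5133,.1023,.062],[.51,.0541,.066]])-[210,160])*4)
```

```text
scene [[324.92798173 205.02505033]
 [325.18123799 204.70268893]
 [325.23335521 203.19101647]
 [304.18610707 198.55588669]]
wrist [[284.49289813 247.99217744]
 [283.49522735 248.88155492]
 [283.50395412 251.94103715]
 [381.01831803 252.6044748 ]]
top [[240.42136052 245.06891939]
 [240.12615125 245.10438849]
 [239.99978736 245.08660623]
 [264.99828645 247.25955792]]
[[459.71192692 180.10020132]
 [460.72495196 178.81075571]
 [376.74442828 154.22354675]]
```

Run:
```python
from h import *
p=arm.get_obs()['ee_pos']
for dx in (-.011,0,.011):
  for h in (0,.01,.02,.03):
    q=p+[dx,0,h]; print(dx,h,proj(cam('wrist'),q).round(0),((proj(cam('scene'),q)-[210,160])*4).round(0))
im=cv2.imread('pics/w2.png');cv2.imwrite('pics/w2c.png',cv2.resize(im[180:320,200:440],None,fx=3.3,fy=3.3,interpolation=cv2.INTER_CUBIC))
```

```text
-0.011 0 [[286. 268.]] [[465. 169.]]
-0.011 0.01 [[286. 277.]] [[466. 154.]]
-0.011 0.02 [[286. 286.]] [[466. 138.]]
-0.011 0.03 [[286. 297.]] [[467. 123.]]
0 0 [[284. 248.]] [[460. 180.]]
0 0.01 [[285. 256.]] [[460. 165.]]
0 0.02 [[285. 265.]] [[461. 150.]]
0 0.03 [[285. 274.]] [[461. 134.]]
0.011 0 [[283. 228.]] [[454. 192.]]
0.011 0.01 [[283. 234.]] [[455. 176.]]
0.011 0.02 [[283. 242.]] [[455. 161.]]
0.011 0.03 [[283. 251.]] [[456. 145.]]
```

View pics/w2c.png

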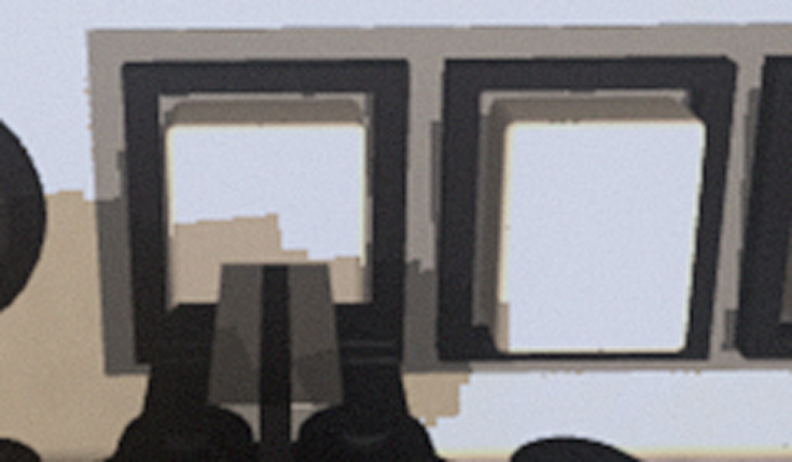

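The close crop shows the shut fingertips at wrist row 260 and at scene crop row 135. Both images put the physical tips about 35 mm above the reported TCP, so the fingers are probably not touching yet. I'll confirm that by going down in small force-checked steps.

Request:
send_rows --motion '[[[0,0,-0.03,0,0,0,1],[0,0,0,0,0,0,1]]]'

```text
time: 5.65
ee_pos: [0.5133, 0.1018, 0.0601]
ee_rot: [-0.484, 0.515, -0.515, 0.484]
wrist_force: [-0.4, 0.1, 0.1]
width: -0.001
```

Run:
```python
from h import *
for i in range(4):
    arm.capture('wrist'); o=arm.get_obs(); print(o['wrist_force'],o['ee_pos'],o['time'])
im=cv2.imread('pics/s2.png'); 
s=arm.capture('scene'); cv2.imwrite('pics/s3.png',cv2.resize(s[60:230,240:420],None,fx=4,fy=3.5,interpolation=cv2.INTER_CUBIC))
```

```text
[-0.10597339 -0.70600623 -0.30545374] [0.5133297  0.10178469 0.0601223 ] 5.7
[ 0.80330767  0.10527544 -0.83564582] [0.51334682 0.10177277 0.06015949] 5.75
[ 0.11911714  0.0271648  -0.12066018] [0.51339043 0.10176692 0.0601864 ] 5.8
[0.47209123 0.90205849 0.3739903 ] [0.51341457 0.1017709  0.06020977] 5.85
```

View pics/s3.png

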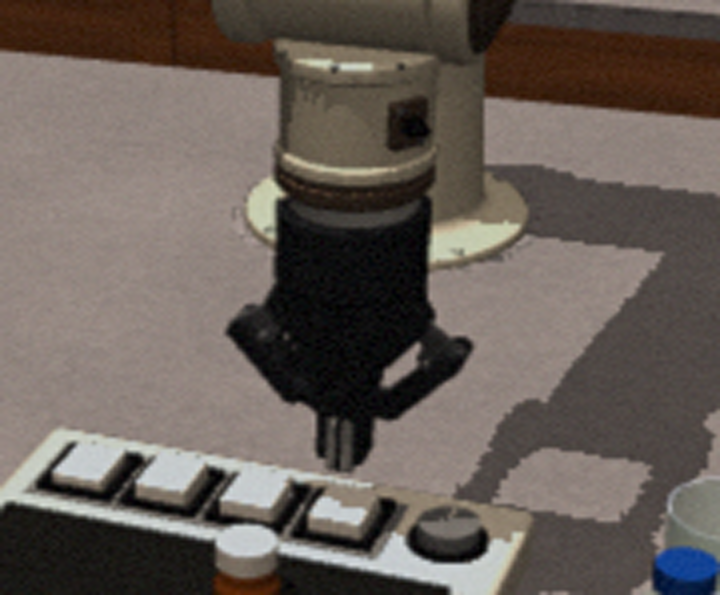

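The scene view shows the shut fingertips at about (325,194), clearly above key 1 at (325,207). So the real tips sit about 35 mm above the reported TCP, and I'll rely on force and pictures instead of the nominal height.

Request:
send_rows --motion '[[[0,0,-0.3,0,0,0,1],[0,0,-0.3,0,0,0,1],[0,0,0,0,0,0,1],[0,0,0,0,0,0,1]]]'

```text
time: 6.3
ee_pos: [0.5128, 0.1018, 0.0415]
ee_rot: [-0.485, 0.515, -0.515, 0.484]
wrist_force: [-0.4, 0.2, -0.4]
width: 0.0
```

Run:
```python
from h import *
o=arm.get_obs(); print(o['wrist_force'],o['ee_pos'],o['time'])
w=arm.capture('wrist');s=arm.capture('scene')
a=cv2.resize(s[160:240,270:370],(500,400),interpolation=cv2.INTER_CUBIC);b=cv2.resize(w[180:340,200:400],(300,400)) if 0 else cv2.resize(w[180:340,200:320],(300,400),interpolation=cv2.INTER_CUBIC)
cv2.imwrite('pics/c4.png',np.hstack([a,b]))
p=o['ee_pos']
for h in (.03,.036,.04): print(proj(cam('wrist'),p+[.01,0,h]),proj(cam('scene'),p+[.01,0,h]))
```

```text
[-0.35035694  0.15261029 -0.36803759] [0.51282965 0.10180939 0.04150277] 6.3
[[283.36171539 253.50933081]] [[323.91813432 203.53876624]]
[[283.37260483 259.23143843]] [[323.99315841 201.23828264]]
[[283.38033441 263.29312147]] [[324.0434494  199.69619699]]
```

View pics/c4.png

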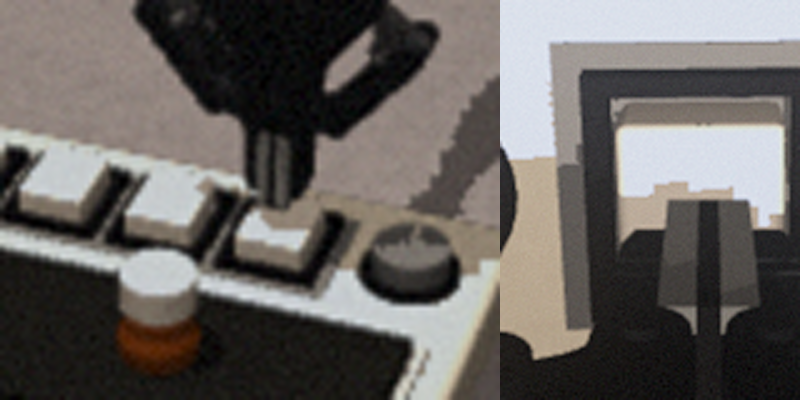

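The tip bottom is at scene (324,201), which still agrees with the 36 mm offset. Contact should come at TCP z of about 0.030 if key 1 is up, or 0.026 if it is latched.

Request:
send_rows --motion '[[[0,0,-0.2,0,0,0,1],[0,0,0,0,0,0,1]]]'

```text
time: 6.6
ee_pos: [0.5129, 0.1018, 0.0355]
ee_rot: [-0.485, 0.515, -0.515, 0.484]
wrist_force: [0.1, -0.2, -0.2]
width: -0.005
```

Request:
send_rows --motion '[[[0,0,-0.04,0,0,0,1],[0,0,0,0,0,0,1]]]'

```text
time: 6.8
ee_pos: [0.5133, 0.1018, 0.0349]
ee_rot: [-0.484, 0.515, -0.515, 0.484]
wrist_force: [0.4, -0.6, 0.3]
width: 0.0
```

Request:
send_rows --motion '[[[0,0,-0.04,0,0,0,1],[0,0,0,0,0,0,1]]]'

```text
time: 7.0
ee_pos: [0.5134, 0.1018, 0.0338]
ee_rot: [-0.484, 0.515, -0.515, 0.484]
wrist_force: [-1.4, 0.6, 0.4]
width: -0.002
```

Request:
send_rows --motion '[[[0,0,-0.04,0,0,0,1],[0,0,0,0,0,0,1]]]'

```text
time: 7.2
ee_pos: [0.5136, 0.1018, 0.0327]
ee_rot: [0.484, -0.515, 0.515, -0.485]
wrist_force: [-0.3, 0.5, 1.2]
width: 0.001
```

Request:
send_rows --motion '[[[0,0,-0.03,0,0,0,1],[0,0,0,0,0,0,1]]]'

```text
time: 7.4
ee_pos: [0.5136, 0.1018, 0.0319]
ee_rot: [0.484, -0.515, 0.515, -0.485]
wrist_force: [-1.3, -0.6, 2.9]
width: -0.002
```

Request:
send_rows --motion '[[[0,0,-0.02,0,0,0,1],[0,0,0,0,0,0,1]]]'

```text
time: 7.6
ee_pos: [0.5136, 0.1018, 0.0313]
ee_rot: [0.484, -0.515, 0.515, -0.485]
wrist_force: [0.3, -0.8, 3.3]
width: -0.003
```

Run:
```python
from h import *
w=arm.capture('wrist');s=arm.capture('scene')
o=arm.get_obs(); print(o['wrist_force'],o['ee_pos'],o['time'])
a=cv2.resize(s[160:240,270:370],(500,400),interpolation=cv2.INTER_CUBIC);b=cv2.resize(w[180:340,200:320],(300,400),interpolation=cv2.INTER_CUBIC)
cv2.imwrite('pics/c5.png',np.hstack([a,b]))
```

```text
[-0.29433963 -0.9167579   2.4748634 ] [0.5136307  0.10179559 0.03129521] 7.7
```

View pics/c5.png

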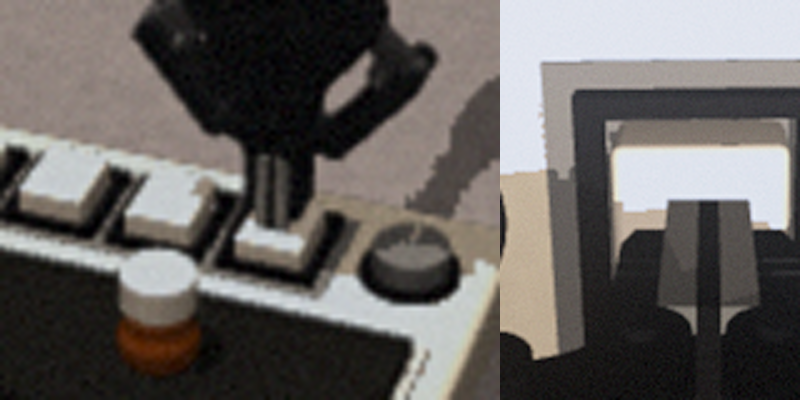

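Contact on key 1 at about 3 N, growing by roughly 1.2 N/mm like a free key. I'm lifting and going on to key 2.

Request:
send_rows --motion '[[[0,0,0.4,0,0,0,1],[0,0,0,0,0,0,1],[-0.05,-0.8,0,0,0,0,1],[-0.05,-0.8,0,0,0,0,1],[0,0,0,0,0,0,1],[0,0,0,0,0,0,1]]]'

```text
time: 8.3
ee_pos: [0.5104, 0.0538, 0.0431]
ee_rot: [-0.484, 0.516, -0.515, 0.484]
wrist_force: [-0.5, -0.0, -0.6]
width: -0.001
```

Request:
send_rows --motion '[[[0,0,-0.28,0,0,0,1],[0,0,0,0,0,0,1],[0,0,0,0,0,0,1]]]'

```text
time: 8.6
ee_pos: [0.5098, 0.0545, 0.0341]
ee_rot: [-0.485, 0.515, -0.514, 0.484]
wrist_force: [-0.5, -0.7, -0.2]
width: 0.004
```

Request:
send_rows --motion '[[[0,0,-0.05,0,0,0,1],[0,0,0,0,0,0,1]]]'

```text
time: 8.8
ee_pos: [0.5103, 0.054, 0.0331]
ee_rot: [-0.485, 0.515, -0.515, 0.484]
wrist_force: [0.3, 0.4, 0.3]
width: -0.002
```

Request:
send_rows --motion '[[[0,0,-0.04,0,0,0,1],[0,0,0,0,0,0,1],[0,0,0,0,0,0,1]]]'

```text
time: 9.1
ee_pos: [0.5106, 0.0539, 0.0323]
ee_rot: [0.484, -0.515, 0.515, -0.485]
wrist_force: [-0.8, 1.1, 1.7]
width: 0.002
```

Request:
send_rows --motion '[[[0,0,-0.03,0,0,0,1],[0,0,0,0,0,0,1],[0,0,0,0,0,0,1]]]'

```text
time: 9.4
ee_pos: [0.5106, 0.0539, 0.0313]
ee_rot: [0.484, -0.515, 0.515, -0.485]
wrist_force: [-1.3, 1.9, 3.0]
width: 0.001
```

Key 2 touched at the same height with 3 N, so it is free as well. On to key 3.

Request:
send_rows --motion '[[[0,0,0.4,0,0,0,1],[0,0,0,0,0,0,1],[-0.05,-0.8,0,0,0,0,1],[-0.05,-0.82,0,0,0,0,1],[0,0,0,0,0,0,1],[0,0,0,0,0,0,1]]]'

```text
time: 10.0
ee_pos: [0.5074, 0.005, 0.0431]
ee_rot: [-0.484, 0.515, -0.515, 0.484]
wrist_force: [0.7, -0.1, 0.2]
width: -0.002
```

Request:
send_rows --motion '[[[0,0,-0.28,0,0,0,1],[0,0,0,0,0,0,1],[0,0,0,0,0,0,1]]]'

```text
time: 10.3
ee_pos: [0.5069, 0.0059, 0.0341]
ee_rot: [-0.485, 0.515, -0.514, 0.484]
wrist_force: [-0.2, 0.1, -0.1]
width: -0.004
```

Request:
send_rows --motion '[[[0,0,-0.05,0,0,0,1],[0,0,0,0,0,0,1],[0,0,0,0,0,0,1]]]'

```text
time: 10.6
ee_pos: [0.5074, 0.0053, 0.0332]
ee_rot: [0.484, -0.515, 0.515, -0.484]
wrist_force: [-0.0, 0.2, -0.1]
width: -0.001
```

Request:
send_rows --motion '[[[0,0,-0.04,0,0,0,1],[0,0,0,0,0,0,1],[0,0,0,0,0,0,1]]]'

```text
time: 10.9
ee_pos: [0.5077, 0.0052, 0.0323]
ee_rot: [0.484, -0.515, 0.515, -0.485]
wrist_force: [-0.3, 0.6, 1.8]
width: -0.0
```

Request:
send_rows --motion '[[[0,0,-0.03,0,0,0,1],[0,0,0,0,0,0,1],[0,0,0,0,0,0,1]]]'

```text
time: 11.2
ee_pos: [0.5076, 0.0052, 0.0313]
ee_rot: [0.484, -0.515, 0.515, -0.485]
wrist_force: [0.3, 0.7, 3.1]
width: 0.001
```

Key 3 is free too. On to key 4.

Request:
send_rows --motion '[[[0,0,0.4,0,0,0,1],[0,0,0,0,0,0,1],[-0.05,-0.82,0,0,0,0,1],[-0.05,-0.82,0,0,0,0,1],[0,0,0,0,0,0,1],[0,0,0,0,0,0,1]]]'

```text
time: 11.8
ee_pos: [0.5043, -0.0441, 0.0431]
ee_rot: [-0.484, 0.516, -0.515, 0.484]
wrist_force: [-0.4, 0.7, -0.3]
width: 0.002
```

Request:
send_rows --motion '[[[0,0,-0.28,0,0,0,1],[0,0,0,0,0,0,1],[0,0,0,0,0,0,1]]]'

```text
time: 12.1
ee_pos: [0.5038, -0.0432, 0.0341]
ee_rot: [-0.485, 0.515, -0.514, 0.484]
wrist_force: [-0.1, -0.6, -0.8]
width: -0.001
```

Request:
send_rows --motion '[[[0,0,-0.09,0,0,0,1],[0,0,0,0,0,0,1],[0,0,0,0,0,0,1]]]'

```text
time: 12.4
ee_pos: [0.5044, -0.0439, 0.032]
ee_rot: [-0.484, 0.515, -0.515, 0.484]
wrist_force: [-0.8, 0.5, 1.1]
width: 0.003
```

Request:
send_rows --motion '[[[0,0,-0.03,0,0,0,1],[0,0,0,0,0,0,1],[0,0,0,0,0,0,1]]]'

```text
time: 12.7
ee_pos: [0.5044, -0.044, 0.0311]
ee_rot: [0.484, -0.515, 0.515, -0.484]
wrist_force: [-0.2, -0.0, -0.5]
width: -0.003
```

Request:
send_rows --motion '[[[0,0,-0.04,0,0,0,1],[0,0,0,0,0,0,1],[0,0,0,0,0,0,1]]]'

```text
time: 13.0
ee_pos: [0.5044, -0.044, 0.0299]
ee_rot: [-0.484, 0.515, -0.515, 0.484]
wrist_force: [-0.2, 0.5, -0.0]
width: -0.005
```

Request:
send_rows --motion '[[[0,0,-0.03,0,0,0,1],[0,0,0,0,0,0,1],[0,0,0,0,0,0,1]]]'

```text
time: 13.3
ee_pos: [0.5045, -0.0441, 0.0291]
ee_rot: [0.484, -0.515, 0.515, -0.484]
wrist_force: [-0.6, 0.8, 0.7]
width: 0.004
```

Request:
send_rows --motion '[[[0,0,-0.02,0,0,0,1],[0,0,0,0,0,0,1],[0,0,0,0,0,0,1]]]'

```text
time: 13.6
ee_pos: [0.5046, -0.0441, 0.029]
ee_rot: [0.484, -0.515, 0.515, -0.484]
wrist_force: [-0.3, 0.6, 5.4]
width: -0.001
```

Key 4 made stiff contact 4 mm lower at 5.4 N, so it is the latched one. All four keys are tapped, and I'm now pressing it through.

Request:
send_rows --motion '[[[0,0,-0.05,0,0,0,1],[0,0,-0.05,0,0,0,1],[0,0,-0.03,0,0,0,1],[0,0,0,0,0,0,1],[0,0,0,0,0,0,1]]]'

```text
time: 14.1
ee_pos: [0.5046, -0.0441, 0.0256]
ee_rot: [-0.485, 0.515, -0.515, 0.484]
wrist_force: [-4.3, 1.3, 9.3]
width: -0.002
```

Request:
send_rows --motion '[[[0,0,-0.03,0,0,0,1],[0,0,0,0,0,0,1],[0,0,0,0,0,0,1]]]'

```text
time: 14.4
ee_pos: [0.5046, -0.0441, 0.0248]
ee_rot: [-0.485, 0.515, -0.515, 0.484]
wrist_force: [-4.3, 1.4, 10.5]
width: 0.0
```

Request:
send_rows --motion '[[[0,0,-0.03,0,0,0,1],[0,0,0,0,0,0,1],[0,0,0,0,0,0,1]]]'

```text
time: 14.7
ee_pos: [0.5046, -0.0441, 0.024]
ee_rot: [-0.485, 0.515, -0.515, 0.484]
wrist_force: [-4.7, 0.7, 12.0]
width: 0.0
```

About 12 N and 8–9 mm down, so it is past the catch. I'm lifting away.

Request:
send_rows --motion '[[[0,0,0.15,0,0,0,1],[0,0,0.15,0,0,0,1],[0,0,0.5,0,0,0,1],[0,0,1,0,0,0,1],[0,0,1,0,0,0,1],[0,0,1,0,0,0,1],[0,0,1,0,0,0,1],[0,0,0,0,0,0,1]]]'

```text
time: 15.5
ee_pos: [0.5074, -0.045, 0.1715]
ee_rot: [0.483, -0.512, 0.518, -0.486]
wrist_force: [0.6, -0.2, 0.5]
width: 0.005
```

Request:
send_rows --motion '[[[0,0,0,0,0,0,1],[0,0,0,0,0,0,1],[0,0,0,0,0,0,1]]]'

```text
time: 15.8
ee_pos: [0.5033, -0.0437, 0.165]
ee_rot: [-0.485, 0.516, -0.514, 0.484]
wrist_force: [-0.2, 0.1, -0.0]
width: -0.001
```

Run:
```python
from h import *
w=arm.capture('wrist');s=arm.capture('scene')
o=arm.get_obs(); print(o['wrist_force'],o['ee_pos'],o['time'])
s0=cv2.imread('pics/scene0.png')
f=lambda s:cv2.resize(s[170:290,210:450],(780,290),interpolation=cv2.INTER_CUBIC)
cv2.imwrite('pics/c6.png',np.vstack([f(s0),f(s)])); cv2.imwrite('pics/w6.png',w)
```

```text
[-0.52242402  0.35404293  0.34994658] [ 0.50366631 -0.04377621  0.16549607] 15.9
```

View pics/c6.png

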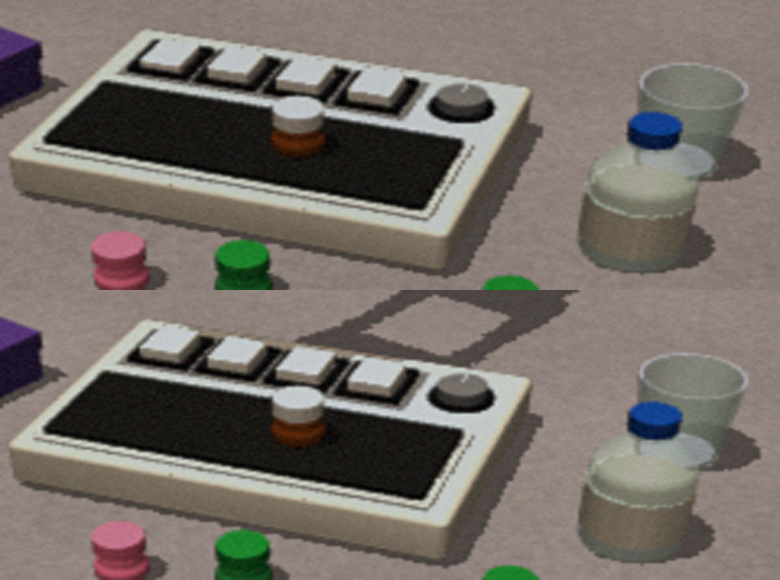

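View pics/w6.png

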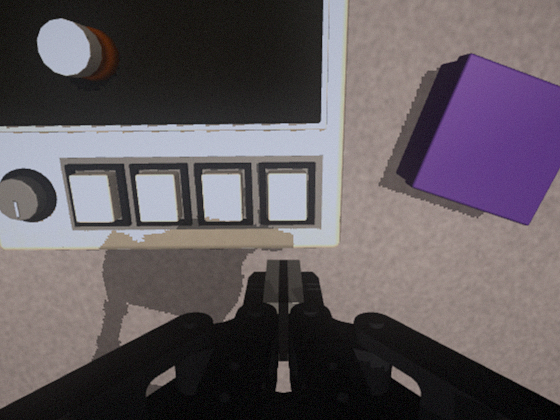

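In the scene crop all four keys look alike and the bystanders look unmoved. To check the latched key's rise of about 1.5 px, I'll register a patch around each key against the first image.

Run:
```python
from h import *
s0=cv2.imread('pics/scene0.png',0).astype(np.float32)
s=np.mean([cv2.cvtColor(arm.capture('scene'),cv2.COLOR_BGR2GRAY) for _ in range(2)],0).astype(np.float32)
C=cam('scene')
K=[[.5135,.1023],[.5105,.0541],[.5075,.0059],[.5046,-.0443]]
for k in K:
    u,v=proj(C,[*k,.066])[0]; u0,v0=int(u)-9,int(v)-6
    t=cv2.resize(s0[v0:v0+13,u0:u0+20],None,fx=8,fy=8,interpolation=cv2.INTER_CUBIC)
    I=cv2.resize(s[v0-4:v0+17,u0-4:u0+24],None,fx=8,fy=8,interpolation=cv2.INTER_CUBIC)
    r=cv2.matchTemplate(I,t,cv2.TM_CCOEFF_NORMED);_,m,_,l=cv2.minMaxLoc(r)
    print('shift px',(l[0]/8-4,l[1]/8-4),round(m,3),' 4mm rise ->',proj(C,[*k,.066])[0]-proj(C,[*k,.062])[0])
f=lambda x:cv2.resize(x[180:225,240:350],(780,300),interpolation=cv2.INTER_CUBIC)
cv2.imwrite('pics/c7.png',np.vstack([f(s0),f(s)]))
```

```text
shift px (-0.125, 0.375) 0.959  4mm rise -> [ 0.05207208 -1.51176895]
shift px (-0.125, 0.25) 0.914  4mm rise -> [ 0.00639394 -1.50046098]
shift px (0.0, 0.125) 0.928  4mm rise -> [-0.03681167 -1.48919964]
shift px (-0.5, -0.375) 0.89  4mm rise -> [-0.07942736 -1.47763786][ WARN:0@1.902] global loadsave.cpp:1063 imwrite_ Unsupported depth image for selected encoder is fallbacked to CV_8U.
```

View pics/c7.png

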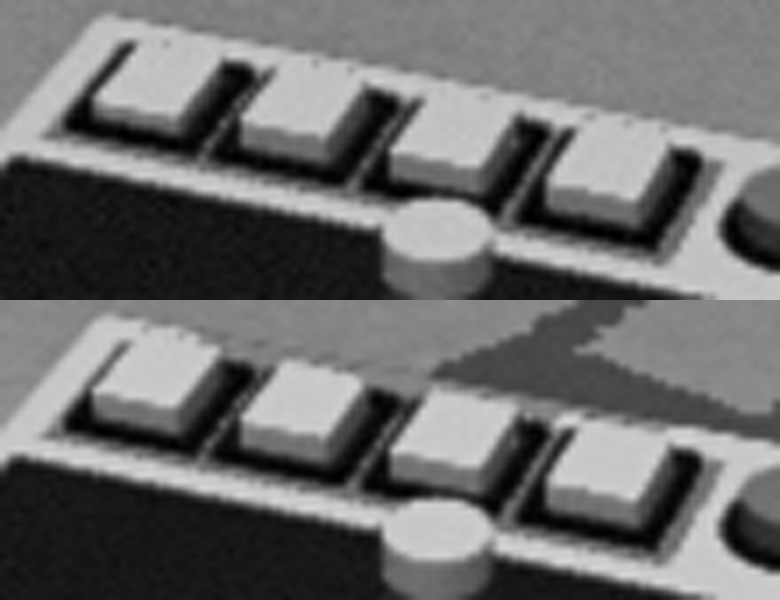

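The picture leaves it ambiguous: key 4's patch moved only 0.4 px up, with lighting changes in the way. I'll settle it with a light touch, since a raised key meets the tips at TCP z of about 0.033 and a latched one at 0.029.

Request:
send_rows --motion '[[[0,0,-1,0,0,0,1],[0,0,-1,0,0,0,1],[0,0,-1,0,0,0,1],[0,0,-0.8,0,0,0,1],[0,0,0,0,0,0,1],[0,0,0,0,0,0,1],[0,0,0,0,0,0,1]]]'

```text
time: 16.7
ee_pos: [0.5058, -0.0445, 0.0545]
ee_rot: [0.484, -0.514, 0.516, -0.485]
wrist_force: [-0.5, -0.2, 0.6]
width: -0.002
```

Request:
send_rows --motion '[[[0,0,-0.5,0,0,0,1],[0,0,0,0,0,0,1],[0,0,0,0,0,0,1]]]'

```text
time: 17.0
ee_pos: [0.505, -0.0442, 0.0388]
ee_rot: [0.484, -0.515, 0.516, -0.485]
wrist_force: [-0.4, -0.7, 0.4]
width: -0.001
```

Request:
send_rows --motion '[[[0,0,-0.15,0,0,0,1],[0,0,0,0,0,0,1],[0,0,0,0,0,0,1]]]'

```text
time: 17.3
ee_pos: [0.5045, -0.0441, 0.0334]
ee_rot: [0.484, -0.515, 0.515, -0.484]
wrist_force: [0.1, -0.8, -0.3]
width: 0.002
```

Request:
send_rows --motion '[[[0,0,-0.07,0,0,0,1],[0,0,0,0,0,0,1],[0,0,0,0,0,0,1]]]'

```text
time: 17.6
ee_pos: [0.5048, -0.0441, 0.0315]
ee_rot: [0.484, -0.515, 0.515, -0.485]
wrist_force: [-0.8, 1.1, 2.6]
width: 0.001
```

Key 4 now meets the tips at the raised height: 2.6 N at TCP z 0.0315, where there was no force while it was latched. Lifting clear.

Request:
send_rows --motion '[[[0,0,0.3,0,0,0,1],[0,0,1,0,0,0,1],[0,0,1,0,0,0,1],[0,0,1,0,0,0,1],[0,0,1,0,0,0,1],[0,0,0,0,0,0,1],[0,0,0,0,0,0,1],[0,0,0,0,0,0,1]]]'

```text
time: 18.4
ee_pos: [0.5034, -0.0437, 0.1588]
ee_rot: [-0.485, 0.516, -0.514, 0.484]
wrist_force: [-0.2, 0.4, -0.9]
width: 0.0
```

Run:
```python
from h import *
s=arm.capture('scene'); o=arm.get_obs(); print(o['wrist_force'],o['ee_pos'],o['time'])
s0=cv2.imread('pics/scene0.png')
for n,(a,b,c,d) in dict(box=(160,170,225,225),jar=(290,205,315,240),bot=(385,215,430,282),beak=(402,195,442,222)).items():
    r=cv2.matchTemplate(s[b-8:d+8,a-8:c+8],s0[b:d,a:c],cv2.TM_CCOEFF_NORMED);_,m,_,l=cv2.minMaxLoc(r);print(n,l[0]-8,l[1]-8,round(m,3))
print(arm.sign_off())
```

```text
[-0.18428752 -1.16128099 -0.33359471] [ 0.5032618  -0.04366045  0.15858312] 18.45
box 0 0 0.996
jar 0 0 0.998
bot 0 0 0.995
beak 0 0 0.989
the job is handed in; nothing more can be done
None
```

I tapped all four keys in order from the dial, found the fourth one latched, pressed it until it let go, and handed the job in at 18.5 s. The hand-in gave no verdict.

- **Taps:** keys 1 to 3 gave about 3 N with the spring rate of a free key, each pushed in about 1 to 1.5 mm. Key 4 met the fingers 4 mm lower and was stiff (5.4 N).
- **Release:** I pressed key 4 to about 12 N, roughly 8–9 mm down, then lifted away. A light re-touch afterwards found it at the same height as the free keys (2.6 N).
- **Bystanders:** the box, jar, bottle and beaker show no pixel shift in the scene camera, and the arm ended clear of everything.

Two checks disagreed:

- **Finger length:** the shut fingertips were really about 33–36 mm short of the reported TCP. My first descent on key 1 therefore stopped in the air, and I worked from force and pictures after that.
- **Key 4 in the images:** comparing pictures for its rise was inconclusive, showing 0.4 px instead of the expected 1.5 px. Lighting had changed, so I relied on the re-touch instead.

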